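# Lock the index table of an inclined measuring fixture

### The arm

A 6-joint arm with a two-finger parallel gripper is mounted at the origin on the work surface. World frame = base frame: x ahead of the robot, y to its left, z up, the work surface at z = 0. Lengths are in mm, angles in rad, forces in N, time in s.
With the tool pointing down it reaches from about 350 to 775 mm from the base axis. Payload 7.3 kg.
Tool frame: the origin (TCP) lies midway between the tips of the shut fingers; the grasp point (between the pads) lies 19 mm behind it; z points along the fingers, y is the line along which they close (so a half turn about z gives the same grasp; the last joint's range is limited). The gripper opens to 92 mm and grips with 3 to 60 N. Pads are 19 mm wide; open, the fingers measure 130 mm over their backs; the gripper's body (75 mm by 190 mm) begins 47 mm behind the grasp point.
Start: joints at [-1.276, 0.342, 1.524, -0, 1.275, -0.146], TCP at [224.023, -474.827, 204.841] pointing down, gripper open.
Joint ranges: [-2.53, 2.53], [-0.77, 2.02], [0.04, 2.7], [-1, 4.14], [0.28, 2.66], [-3.11, 3.11]. Speed limits (rad/s): [2.57, 2.57, 3.14, 3.14, 3.14, 3.14].

### API

Orientations are given as [roll, pitch, yaw] about the fixed x, y, z axes, in that order (R = Rz(yaw) Ry(pitch) Rx(roll)).
In Python, from plant import bot gives the robot as it stands. The module is installed in compiled form; this text tells all that it offers.
- The arm moves only by the shell command python3 -m crank 'ROWS' [OPENING]. ROWS is JSON, a list of rows, each a list of 6 numbers: the shift along the tool's x, y, z in m, then the turn, a rotation vector about the tool's x, y, z in rad. In form: [[dx, dy, dz, wx, wy, wz], ...]. A call has 1 to 5 rows; each row shifts and turns the commanded pose from where the row before left it, along the tool's axes as they then stand; what a row does not reach is not made up. A row lasts 1/8 s, in which the tool goes at most 62.5 mm and 10.7 degrees, less where a joint would pass 70% of its speed; a pose out of reach is approached as far as the arm can. A call is refused whole if a number of a shift passes 0.0625 or a number of a turn 0.188, either way. A call with a gripper value outside its range is refused whole. OPENING is the opening in per cent of the stroke, from 0 (shut) to 100 (fully open), set as the call begins (- or left out, the last holds). The fingers move at their own pace and stop on an object; the grip force is fixed at half the most. Time passes only in rows, so rows that do not move let the fingers close. It gives the time, the measured TCP pose, the force, the opening and the grip force at its end, in the units of the state.
- bot.get_obs(): the state, without advancing time (a new reading comes with each control period).
- bot.capture(name): name is "scene" or "side" or "wrist"; returns a dict with "color" (400x640x3 uint8, blue, green, red), "fov_y" (degrees; the focal length in pixels is half the picture's height over the tangent of half this angle, whatever the lens; pixels are square), "cx", "cy" (the principal point, pixels), "k1" (the pictures are not rectified: a ray, as slopes to the right and down, at radius r is drawn at 1 + k1 r^2 times it, then the intrinsics apply), "extrinsics" (4x4, takes a point from world to camera coordinates); the wrist camera has in their place "tool_from_camera" (4x4, takes a point from camera to tool coordinates, whose origin is the TCP and whose axes are the flange's). Camera axes: x right, y up, looking along -z (the intrinsics and any distortion apply to the point x, -y, -z); pixel columns grow to the right and rows downward; lengths in mm; the calibration is good to about 2 mm. A picture is of the moment at which its call begins: read the wrist's pose just before it. There is no depth.
- bot.close_job(): hands the job in; it is judged then, once.
The state is a dict: "time": time; "joint_positions": joint angles; "dq": joint speeds; "tau": joint torques, N m; "tool_pos": TCP position; "tcp_rot": TCP orientation; "contact_force": force on the tool from outside, world axes, zero at the start; "moment": the same for the moment, N m; "grip_width": finger opening in mm; "finger_force": force on a finger pad.
Only numpy, scipy, OpenCV 4.12 (cv2) and the standard library are available. Lean on these libraries where they do the work, as an engineer would, in place of code of your own. Each camera call takes 0.05 s, during which the arm holds its last target. There are 200 camera calls.

### The job

On the inclined fixture, turn the round table by its black crank grip until the hole in its lug lines up with the hole in the inclined plate beneath. Then take the index pin out of its block and push it through both holes until its collar sits flush on the lug, and let go. Leave the plug gauge and the other loose things where they stand.

Things in the scene. Friction and masses are not known exactly. Their poses are not given: they have to be found in the camera images.
- turntable (a joint): angle of the round aluminium table (116 mm across, 11 mm thick): 0 when the lug's hole is exactly over the plate's hole (lug pointing straight up the slope); grows counter-clockwise seen looking onto the table. Starts between 0.4 and 1.3 rad, travels from -0.4 to 1.6. Friction about 0.12 N m: it stays where left. A small steel part is clamped on its middle (up to 19 mm above its face)
- lug_hole (a point): centre of the upper mouth of the 12 mm through hole in the table's square lug (40 mm wide, 11 mm thick), flush with the table's upper face, 78 mm from the turning axis. z axis: outward normal of the inclined face; x axis: away from the turning axis. The lug's underside is 1 mm above the plate
- plate_hole (a point): centre of the mouth of the 12 mm through hole in the upper face of the inclined plate (steel, 200 x 190 x 18 mm, open beneath), near its high edge. z axis: outward normal, 30 degrees from vertical; x: straight up the slope. The table's turning axis crosses the plate's face 78 mm from here along -x. It does not turn with the table; holes lined up, lug_hole is 12 mm from here along +z
- crank_grip (a point): point on the axis of the table's black round crank grip (16 mm diameter, standing along the normal, from 3 to 40 mm above the table's face, on a 20 mm wide steel foot), 25 mm above the table's face, 46 mm from the turning axis, opposite the lug. z axis: outward normal; x axis: towards the turning axis. 30 mm is free round it up to the clamped part
- index_pin: steel index pin, 86 mm long: 10 mm shank, 44 mm long with a tapered nose (to 4 mm over the last 9 mm), a collar 26 mm wide, 4 mm thick, and above it a plain round grip 18 mm in diameter, 38 mm tall; 0.08 to 0.15 kg. Origin at the nose's tip, z along the pin to the grip. Starts upright in a 60 x 60 x 56 mm dark steel block, collar on the block's top, shank in its 13 mm hole
- pin_shoulder (a point): point on the pin's axis at the underside of its collar, 44 mm from the tip; axes as the pin's
- pin_grip (a point): point on the pin's axis, 70 mm from the tip (26 mm above the collar's underside), where to grip it; axes as the pin's
- plug_gauge: plug gauge, not to be used: a taller thing (126 mm) standing in an equal block, a 22 mm wide six-sided bright handle and a thinner steel plug on top, rising 84 mm above its block. Its shank of 16 mm is too thick for the holes. Origin at its lower end
- v_block: bystander: dark steel V-block, 50 x 70 x 42 mm, origin under its centre
- gauge_block: bystander: flat steel gauge block 75 x 35 x 12 mm, origin under its centre
- square: bystander: steel try square lying flat, stock 110 x 22 x 16 mm, origin under the stock's centre
- loupe: bystander: small black eye loupe, 40 mm wide, 38 mm tall, origin under its centre
- ring_gauge: bystander: steel ring gauge, 56 mm outside, 16 mm tall, origin under its centre
- mug: bystander: white mug, 76 mm wide, 90 mm tall, origin under its centre
There are look-alikes about, which are no part of the job. Leave any brown or pink look-alike of the index_pin alone.

How it is judged:
By the outcome, as a careful person would: the job done as asked, in the order asked, and still so for the second after the job is handed in, with the robot touching nothing.
It also fails if it takes over 61 s, if anything falls off the work surface, if the arm or the gripper's body presses on something with over 40 N, if the wrist force passes 120 N, or if a joint passes its speed limit or range.

## Working session

There is one attempt and no reset: what is moved stays moved. The work goes in short steps, Python scripts to look and compute and a shell command to move; the robot and the scene stay as the last step left them, time stands still between calls to the robot, and variables do not carry over. Pictures are saved under pics/ and viewed, at most 12 in all, crops included, and the job is handed in when it is done.

```bash
mkdir -p pics; ls
cat > h.py <<'E'
from plant import bot
import numpy as np, cv2
from scipy.spatial.transform import Rotation as R
def pose():
    o=bot.get_obs(); return np.array(o["tool_pos"]),o["tcp_rot"],o
def Rm(rpy): return R.from_euler('xyz',rpy).as_matrix()
class Cam:
    def __init__(s,name):
        p,r,o=pose(); c=bot.capture(name); s.img=c["color"]
        s.f=200/np.tan(np.radians(c["fov_y"])/2); s.c=np.array([c["cx"],c["cy"]]); s.k=c["k1"]
        if name=="wrist":
            T=np.eye(4); T[:3,:3]=Rm(r); T[:3,3]=p; s.W=T@np.array(c["tool_from_camera"])
        else: s.W=np.linalg.inv(np.array(c["extrinsics"]))
    def ray(s,uv):
        d=(np.array(uv,float)-s.c)/s.f; x=d.copy()
        for _ in range(20): x=d/(1+s.k*(x@x))
        v=s.W[:3,:3]@np.array([x[0],-x[1],-1]); return s.W[:3,3],v/np.linalg.norm(v)
    def plane(s,uv,p0,n=(0,0,1)):
        o,v=s.ray(uv); n=np.array(n,float); return o+v*(((np.array(p0)-o)@n)/(v@n))
    def proj(s,P):
        q=np.linalg.inv(s.W)@np.append(P,1); x=np.array([q[0],-q[1]])/-q[2]
        return x*(1+s.k*(x@x))*s.f+s.c
def tri(c1,u1,c2,u2):
    o1,a=c1.ray(u1); o2,b=c2.ray(u2)
    t=np.linalg.lstsq(np.c_[a,-b],o2-o1,rcond=None)[0]
    P,Q=o1+a*t[0],o2+b*t[1]; return (P+Q)/2,np.linalg.norm(P-Q)
E
python3 - <<'E'
from h import *
print(pose()[2])
for n in ("scene","side","wrist"):
    c=Cam(n); cv2.imwrite(f"pics/{n}0.png",c.img); print(n,c.f,c.c,c.k,c.W.round(3).tolist())
E
```

```text
pics
{'time': 0.0, 'joint_positions': array([-1.27599959e+00,  3.42682486e-01,  1.52500527e+00, -1.53635383e-05,
        1.27537260e+00, -1.45997344e-01]), 'dq': array([ 2.24722727e-04, -5.08549708e-04, -1.06458303e-03,  7.19764849e-04,
        2.55877020e-05, -9.98510462e-04]), 'tau': array([-1.11443722e-03, -4.31248212e+01, -2.44212538e+01,  7.17292889e-02,
        5.61598269e-02, -1.34935053e-04]), 'tool_pos': array([ 223.88690044, -474.39645803,  204.16995765]), 'tcp_rot': array([-3.14013843e+00, -1.98985312e-04,  4.40798419e-01]), 'contact_force': array([ 0.29379414, -0.50343152,  0.59944803]), 'moment': array([ 0.0006102 , -0.05160812, -0.05175846]), 'finger_force': 0.0, 'grip_width': 92.18746790124527}
scene 426.43327078540995 [321.32000813 193.9458151 ] -0.010083330487297204 [[0.835, -0.357, 0.419, 1005.057], [0.551, 0.549, -0.629, -661.123], [-0.006, 0.756, 0.655, 840.159], [0.0, 0.0, 0.0, 1.0]]
side 388.2648341972578 [313.40359914 203.70793049] 0.006562278676874257 [[-0.778, 0.475, -0.412, 134.26], [-0.629, -0.577, 0.521, 558.566], [0.01, 0.664, 0.747, 888.509], [0.0, 0.0, 0.0, 1.0]]
wrist 316.8840479715767 [321.15091255 201.36157146] -0.06171649015088348 [[0.425, 0.873, 0.24, 286.67], [-0.905, 0.41, 0.111, -443.297], [-0.002, -0.265, 0.964, 384.477], [0.0, 0.0, 0.0, 1.0]]
```

View pics/scene0.png

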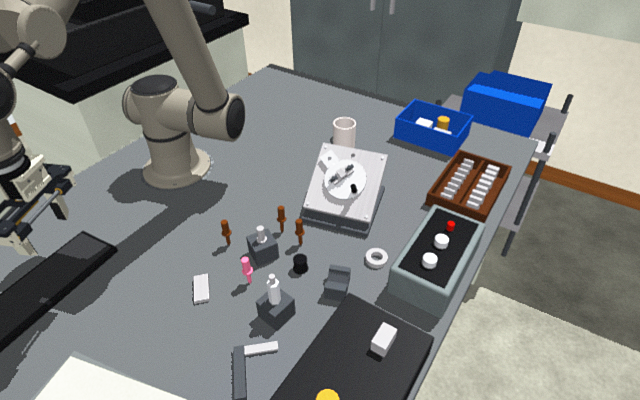

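View pics/side0.png

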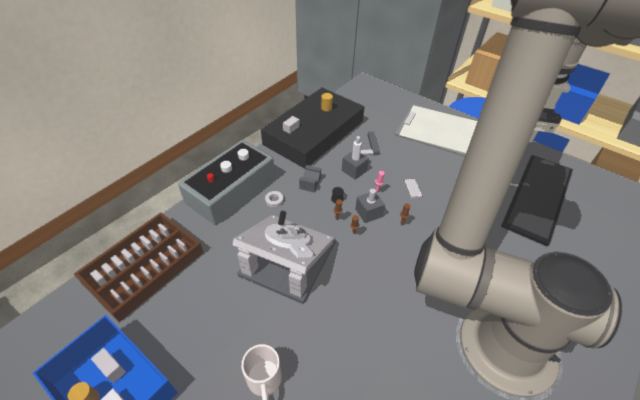

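The scene view shows the fixture at about (345,185), the index pin in its block at (262,235), the plug gauge at (273,290), and brown and pink look-alikes around the pin. In the side view the fixture is at (288,245) and the pin at (371,197).

Run:
```python
import cv2,numpy as np
a=cv2.imread('pics/scene0.png')[130:240,295:395]; b=cv2.imread('pics/side0.png')[200:300,225:345]
a=cv2.resize(a,(400,440),interpolation=cv2.INTER_CUBIC); b=cv2.resize(b,(400,333),interpolation=cv2.INTER_CUBIC)
b=cv2.copyMakeBorder(b,0,107,0,0,cv2.BORDER_CONSTANT); cv2.imwrite('pics/c1.png',np.hstack([a,b]))
```

```text
(no output)
```

View pics/c1.png

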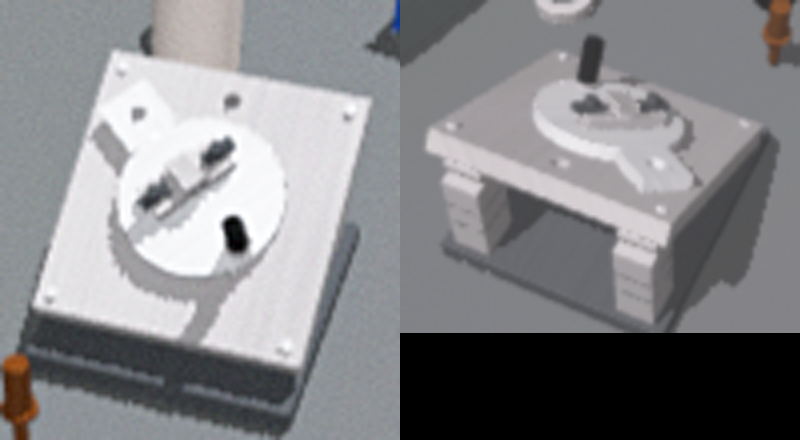

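```bash
cat >> h.py <<'E'
def S(x,y): return (295+x/4-.4,130+y/4-.4)
def D(x,y): return (225+(x-400)*.3-.35,200+y*.3-.35)
E
python3 - <<'E'
from h import *
s=Cam("scene"); d=Cam("side")
L={'hole':((232,101),(560,163)),'sTL':((121,70),(660,210)),'sTR':((350,112),(453,126)),'sBR':((285,347),(562,57)),'sBL':((48,298),(745,124)),
'lug':((138,114),(658,163)),'grip top':((233,222),(594,40)),
'TL':((115,50),(668,224)),'TR':((372,98),(430,130)),'BR':((300,368),(560,52)),'BL':((33,308),(765,128))}
for k,(a,b) in L.items():
    P,e=tri(s,S(*a),d,D(*b)); print(k,P.round(1),round(e,1))
for k,a,b in (('pin top',(262,229),(372,190)),('pin collar',(262,237),(371,202)),('gauge top',(273,278),(357,139))):
    P,e=tri(s,a,d,b); print(k,P.round(1),round(e,1))
E
```

```text
hole [534.8 204.2 135.5] 0.2
sTL [452.3 190.4 139.2] 3.0
sTR [613.3 231.4 140.4] 0.2
sBR [650.4  84.6  52.5] 1.7
sBL [489.7  40.7  50.2] 3.1
lug [484.  158.9 131.7] 2.1
grip top [597.7  98.7 126.6] 0.3
TL [439.3 199.7 146.2] 0.0
TR [620.9 246.9 145.7] 2.1
BR [662.9  78.2  44.4] 3.4
BL [480.   31.1  43.3] 2.7
pin top [ 477.4 -136.3   97.3] 5.3
pin collar [ 469.1 -129.8   58.2] 2.3
gauge top [ 614.3 -258.1  133.4] 0.6
```

```bash
cat >> h.py <<'E'
def frame(az):
    x=np.array([np.cos(az)*.8660254,np.sin(az)*.8660254,.5]); y=np.array([-np.sin(az),np.cos(az),0]); return x,y,np.cross(x,y)
def axisdir(th,az):   # tool rotation: z=-n, x radial toward lug
    x,y,n=frame(az); r=np.cos(th)*x+np.sin(th)*y; return np.c_[r,np.cross(-n,r),-n]
def plan(P,Rt,back=19):
    "P: where grasp point should be (world); prints shift in present tool axes, then turn about TCP in tool axes"
    p,r,o=pose(); R0=Rm(r); tcp=np.array(P)+Rt[:,2]*back
    sh=R0.T@(tcp-p); rv=R.from_matrix(R0.T@Rt).as_rotvec()
    print("shift m",(sh/1000).round(4),"turn",rv.round(4),"rows>=",np.linalg.norm(sh)/60,np.linalg.norm(rv)/.185)
def down(yaw):
    return np.c_[[np.cos(yaw),np.sin(yaw),0],[np.sin(yaw),-np.cos(yaw),0],[0,0,-1]]
E
python3 - <<'E'
from h import *
az=np.arctan2(47.2,181.6)+np.pi/2; x,y,n=frame(az); A=np.array([551,138,95.2])
v=np.array([484,158.9,131.7])-A-12*n; print('lug',v@x,v@y,v@n,np.arctan2(v@y,v@x))
g=np.array([597.7,98.7,126.6])-A-12*n; print('grip',g@x,g@y,g@n,np.arctan2(-g@y,-g@x))
th=np.arctan2(v@y,v@x)
C=A+37*n-46*(np.cos(th)*x+np.sin(th)*y); print(az,C)
plan(C+90*n,axisdir(th,az))
s=Cam("scene"); d=Cam("side")
for k,a,b in (('brA',(281,209),(0,0)),('brB',(299,222),(0,0)),('brC',(225,222),(0,0)),('pink',(246,260),(0,0)),('loupe',(300,258),(0,0))):
    print(k,[s.plane(a,(0,0,z)).round(0)[:2] for z in (40,80)])
for k,b in (('a',(339,203)),('b',(355,218)),('c',(406,207)),('pk',(381,175)),('lou',(338,190))):
    print(k,[d.plane(b,(0,0,z)).round(0)[:2] for z in (40,80)])
E
```

```text
lug 50.36398927360909 59.58802098767957 1.0689067457648165 0.8690936204428459
grip -27.41404508920807 -35.31220940505874 40.08510328554098 0.9106537907144395
1.825081856669634 [596.12511691 104.04383207 112.39600155]
shift m [ 0.5769 -0.3297  0.0309] turn [ 0.1654  0.628  -2.1914] rows>= 11.086038937648622 12.354704477991888
brA [array([434.,  -6.]), array([463., -39.])]
brB [array([505., -20.]), array([530., -52.])]
brC [array([ 340., -128.]), array([ 373., -155.])]
pink [array([ 474., -198.]), array([ 500., -221.])]
loupe [array([ 580., -121.]), array([ 602., -148.])]
a [array([546., -83.]), array([526., -52.])]
b [array([477., -66.]), array([461., -36.])]
c [array([ 386., -194.]), array([ 374., -159.])]
pk [array([ 514., -261.]), array([ 496., -223.])]
lou [array([ 580., -123.]), array([559., -91.])]
```

```bash
T='[0.0481,-0.0275,0.0026,0,0,0]'; unset T
python3 -m crank '[[0.0481,-0.0275,0.0026,0,0,0],[0.0481,-0.0275,0.0026,0,0,0],[0.0481,-0.0275,0.0026,0,0,0],[0.0481,-0.0275,0.0026,0,0,0],[0.0481,-0.0275,0.0026,0,0,0]]' 45
python3 -m crank '[[0.0481,-0.0275,0.0026,0,0,0],[0.0481,-0.0275,0.0026,0,0,0],[0.0481,-0.0275,0.0026,0,0,0],[0.0481,-0.0275,0.0026,0,0,0],[0.0481,-0.0275,0.0026,0,0,0]]'
python3 -m crank '[[0.0481,-0.0275,0.0026,0,0,0],[0.0481,-0.0275,0.0026,0,0,0],[0,0,0,0.0127,0.0483,-0.1686],[0,0,0,0.0127,0.0483,-0.1686],[0,0,0,0.0127,0.0483,-0.1686]]'
python3 -m crank '[[0,0,0,0.0127,0.0483,-0.1686],[0,0,0,0.0127,0.0483,-0.1686],[0,0,0,0.0127,0.0483,-0.1686],[0,0,0,0.0127,0.0483,-0.1686],[0,0,0,0.0127,0.0483,-0.1686]]'
python3 -m crank '[[0,0,0,0.0127,0.0483,-0.1686],[0,0,0,0.0127,0.0483,-0.1686],[0,0,0,0.0127,0.0483,-0.1686],[0,0,0,0.0127,0.0483,-0.1686],[0,0,0,0.0127,0.0483,-0.1686]]'
python3 -m crank '[[0,0,0,0,0,0]]'
python3 - <<'E'
from h import *
az=1.825; x,y,n=frame(az); A=np.array([551,138,95.2]); th=.89
C=A+37*n-46*(np.cos(th)*x+np.sin(th)*y); plan(C+90*n,axisdir(th,az)); print(pose()[2]['joint_positions'])
w=Cam("wrist"); cv2.imwrite('pics/w1.png',w.img)
for P in (C+15*n,A,A+78*x): print(w.proj(P))
E
```

```text
time: 0.98
tool_pos: [383.7, -246.4, 191.9]
tcp_rot: [3.141, -0.0, 0.441]
contact_force: [0.9, 0.0, 0.3]
grip_width: 46.5
finger_force: 0.0
time: 1.6
tool_pos: [542.6, -19.3, 178.8]
tcp_rot: [3.141, -0.0, 0.441]
contact_force: [1.0, -1.3, 0.7]
grip_width: 41.5
finger_force: 0.0
time: 2.22
tool_pos: [605.2, 70.4, 173.4]
tcp_rot: [3.142, -0.15, 0.954]
contact_force: [-0.6, -1.2, -0.5]
grip_width: 41.1
finger_force: 0.0
time: 2.85
tool_pos: [605.1, 69.8, 173.7]
tcp_rot: [2.981, -0.336, 1.839]
contact_force: [0.0, 0.4, -0.0]
grip_width: 41.4
finger_force: 0.0
time: 3.48
tool_pos: [605.2, 69.6, 173.4]
tcp_rot: [2.725, -0.327, 2.77]
contact_force: [-0.4, -0.2, -0.8]
grip_width: 41.7
finger_force: 0.0
time: 3.6
tool_pos: [605.6, 69.6, 172.8]
tcp_rot: [2.728, -0.329, 2.762]
contact_force: [-0.0, 0.2, 0.0]
grip_width: 41.2
finger_force: 0.0
shift m [ 0.0009  0.0012 -0.0009] turn [-0.0008  0.0003 -0.0225] rows>= 0.02856333953469315 0.12180842586608194
[-0.26182124  0.64339906  1.23878098  0.44935563  1.54004941 -1.46210642]
[322.44442232 210.97915455]
[321.03695525 144.74884473]
[390.01579937  85.95737523]
```

View pics/w1.png

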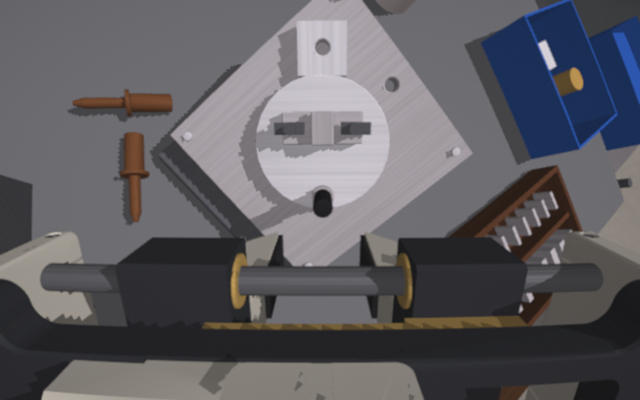

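The wrist view shows the lug hole at about (322,46), the plate hole at (392,85), and the crank grip centred at (322,205) between the fingers, close to my prediction.

Run:
```python
from h import *
az=1.825; x,y,n=frame(az); A=np.array([551,138,95.2])
w=Cam("wrist"); g=cv2.cvtColor(w.img,cv2.COLOR_BGR2GRAY)
def blob(u,v,h=9):
    q=g[v-h:v+h+1,u-h:u+h+1].astype(float); m=np.clip(np.median(q)-25-q,0,60); yy,xx=np.mgrid[-h:h+1,-h:h+1]
    return u+(m*xx).sum()/m.sum(), v+(m*yy).sum()/m.sum()
l=blob(322,46); p=blob(392,85); print(l,p)
P=w.plane(p,A,n); L=w.plane(l,A+12*n,n)
print('plate hole',P,[(P-A)@x,(P-A)@y]); v=L-A-12*n; print('lug',v@x,v@y)
# gripped table centre: circle of table face
for (u,vv) in ((256,142),(389,142)):
    q=w.plane((u,vv),A+12*n,n)-A; print('edge',q@x,q@y)
for s in ((188,136),(456,152)):
    q=w.plane(s,A,n)-A; print('screw',q@x,q@y)
```

```text
(np.float64(322.4549653579677), np.float64(41.981524249422634)) (np.float64(393.802839978154), np.float64(83.04369197160023))
plate hole [533.29765248 207.1038672  136.38518292] [np.float64(82.37036529026673), np.float64(-0.24441552094871138)]
lug 55.172561466810976 62.58084659339485
edge -39.8115813735115 39.069136542247804
edge 47.127640988390304 -35.07732641557625
screw -85.26533208706209 84.14673535240678
screw 90.06863959083105 -84.28473847095087
```

```bash
cat >> h.py <<'E'
az=1.825; X,Y,N=frame(az); A=np.array([551,138,95.2])+2.5*X+.5*Y
E
python3 - <<'E'
from h import *
th=.867; plan(A+39*N-46*(np.cos(th)*X+np.sin(th)*Y),axisdir(th,az))
E
```

```text
shift m [0.0023 0.0015 0.0874] turn [-0.0006  0.0011 -0.001 ] rows>= 1.457970587478294 0.008608863940126898
```

```bash
python3 -m crank '[[0.0008,0.0005,0.03,0,0,0],[0.0008,0.0005,0.03,0,0,0],[0.0007,0.0005,0.0165,0,0,0],[0,0,0.0109,0,0,0],[0,0,0,0,0,0]]'
python3 -m crank '[[0,0,0,0,0,0],[0,0,0,0,0,0],[0,0,0,0,0,0],[0,0,0,0,0,0]]' 0
python3 - <<'E'
from h import *
th=.867; plan(A+39*N-46*(np.cos(th)*X+np.sin(th)*Y),axisdir(th,az))
E
```

```text
time: 4.32
tool_pos: [592.9, 114.3, 99.1]
tcp_rot: [2.727, -0.328, 2.764]
contact_force: [-0.0, 0.2, 0.3]
grip_width: 41.1
finger_force: 0.0
time: 4.82
tool_pos: [593.3, 113.7, 99.5]
tcp_rot: [2.727, -0.327, 2.764]
contact_force: [0.5, -0.9, 1.6]
grip_width: 14.6
finger_force: 30.0
shift m [0.0003 0.     0.0008] turn [-0.0007  0.0017  0.0026] rows>= 0.013704698567066593 0.01717423273586395
```

```bash
python3 -m crank '[[0.00017,-0.00398,0,0,0,0.0867],[0.00017,-0.00398,0,0,0,0.0867],[0.00017,-0.00398,0,0,0,0.0867],[0.00017,-0.00398,0,0,0,0.0867],[0.00017,-0.00398,0,0,0,0.0867]]'
python3 -m crank '[[0.00017,-0.00398,0,0,0,0.0867],[0.00017,-0.00398,0,0,0,0.0867],[0.00017,-0.00398,0,0,0,0.0867],[0.00017,-0.00398,0,0,0,0.0867],[0,0,0,0,0,0]]'
python3 - <<'E'
from h import *
print(pose()[2]['joint_positions'])
w=Cam("wrist"); cv2.imwrite('pics/w2.png',w.img); s=Cam("scene"); cv2.imwrite('pics/s2.png',s.img)
u=w.proj(A+78*X); t=s.proj(A+78*X);print(u,w.proj(A+12*N+78*X),t)
def crop(im,u,h,k):
    u=np.round(u).astype(int); y0=max(u[1]-h,0); x0=u[0]-h; c=im[y0:y0+2*h,x0:x0+2*h]; print(x0,y0); return cv2.resize(c,None,fx=k,fy=k,interpolation=cv2.INTER_CUBIC)
cv2.imwrite('pics/c2.png',np.hstack([crop(w.img,u,40,5),crop(s.img,t,40,5)]))
E
```

```text
time: 5.45
tool_pos: [581.5, 100.1, 93.5]
tcp_rot: [2.902, -0.468, 2.315]
contact_force: [2.6, 0.1, -0.5]
grip_width: 14.3
finger_force: 30.0
time: 6.08
tool_pos: [567.3, 92.5, 91.3]
tcp_rot: [3.088, -0.519, 1.929]
contact_force: [1.7, -1.4, -0.3]
grip_width: 14.4
finger_force: 30.0
[-0.24202533  0.65678039  1.46288907  0.47106743  1.3166905  -0.77468518]
[333.98288413  23.86990258] [334.91252769  17.83598322] [352.21422843 154.48117286]
294 0
312 114
```

View pics/c2.png

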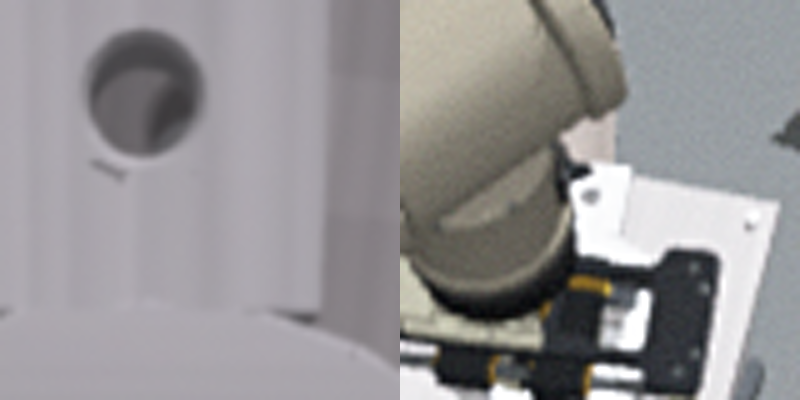

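The wrist crop (left) shows the lug hole at about (322.6,18.5), with the plate hole's dark edge showing through it lower right. The offset is about 6.4 mm, so roughly 0.083 rad remains.

```bash
python3 -m crank '[[0.00008,-0.0019,0,0,0,0.0415],[0.00008,-0.0019,0,0,0,0.0415],[0,0,0,0,0,0],[0,0,0,0,0,0]]'
python3 - <<'E'
from h import *
w=Cam("wrist"); print(w.proj(A+78*X),w.proj(A+12*N+78*X))
c=w.img[0:50,295:355]; c=cv2.convertScaleAbs(c,alpha=1.5,beta=-20); cv2.imwrite('pics/c3.png',cv2.resize(c,None,fx=8,fy=8,interpolation=cv2.INTER_CUBIC))
E
```

```text
time: 6.68
tool_pos: [563.7, 91.4, 91.2]
tcp_rot: [3.135, -0.522, 1.835]
contact_force: [4.9, -1.8, 0.7]
grip_width: 14.7
finger_force: 30.0
[323.16589639  23.24037308] [323.36278667  17.1566864 ]
```

View pics/c3.png

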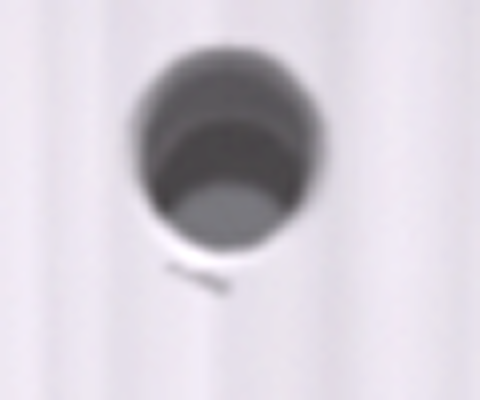

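The two holes are concentric in the crop: lug at (323.7,18.1), with the plate hole's arc symmetric below it and the floor visible through both. The table is aligned, so I release it and go to the pin.

```bash
python3 - <<'E'
from h import *
p,r,o=pose(); gp=p-19*Rm(r)[:,2]; v=gp-A; print('grasp rel',v@X,v@Y,v@N)
E
python3 -m crank '[[0,0,0,0,0,0],[0,0,0,0,0,0],[0,0,0,0,0,0],[0,0,-0.02,0,0,0],[0,0,-0.04,0,0,0]]' 45
python3 -m crank '[[0,0,-0.05,0,0,0],[0,0,-0.02,0,0,0],[0,0,0,0,0,0]]'
python3 - <<'E'
from h import *
w=Cam("wrist"); cv2.imwrite('pics/w4.png',w.img); print(w.proj(A+78*X),w.proj(A+12*N+78*X))
plan([471,-131,190],down(1.825))
p,r,o=pose(); print("after turn:",Rm(r).T@0 if 0 else '', (down(1.825).T@(np.array([471,-131,171])-p)/1000).round(4))
E
```

```text
grasp rel -46.276090246872855 -1.0237643492350195 39.71005645570324
time: 7.35
tool_pos: [568.9, 63.4, 142.5]
tcp_rot: [-3.141, -0.525, 1.832]
contact_force: [0.8, -0.4, 0.4]
grip_width: 41.5
finger_force: 0.0
time: 7.72
tool_pos: [579.6, 28.3, 204.7]
tcp_rot: [3.135, -0.521, 1.833]
contact_force: [-0.1, 0.8, -0.2]
grip_width: 41.2
finger_force: 0.0
[322.12872268  60.52739282] [322.20891616  58.45137597]
shift m [-0.126  -0.1454 -0.0357] turn [ 0.0016 -0.5228  0.0061] rows>= 3.261426924603277 2.826128998639074
after turn:  [-0.1278 -0.1446  0.0324]
```

```bash
python3 -m crank '[[0,0,0,0,-0.1743,0.002],[0,0,0,0,-0.1743,0.002],[0,0,0,0,-0.1743,0.002],[-0.032,-0.0362,0.008,0,0,0],[-0.032,-0.0362,0.008,0,0,0]]'
python3 -m crank '[[-0.032,-0.0362,0.008,0,0,0],[-0.032,-0.0362,0.008,0,0,0],[0,0,0,0,0,0]]'
python3 - <<'E'
from h import *
print(pose()[0],pose()[1])
w=Cam("wrist"); cv2.imwrite('pics/w5.png',w.img); print(w.proj(np.array([471,-131,98])),w.proj(np.array([471,-131,56])))
E
```

```text
time: 8.4
tool_pos: [523.4, -49.1, 185.8]
tcp_rot: [-3.141, -0.001, 1.831]
contact_force: [0.5, -1.2, -1.0]
grip_width: 41.4
finger_force: 0.0
time: 8.78
tool_pos: [468.5, -132.1, 169.7]
tcp_rot: [-3.14, -0.002, 1.822]
contact_force: [1.0, 0.2, 0.1]
grip_width: 41.0
finger_force: 0.0
[ 468.49628777 -132.09348793  169.65483536] [-3.13957312e+00 -2.41127513e-03  1.82198787e+00]
[326.44909188 205.09852925] [325.81499686 193.0508047 ]
```

View pics/w5.png

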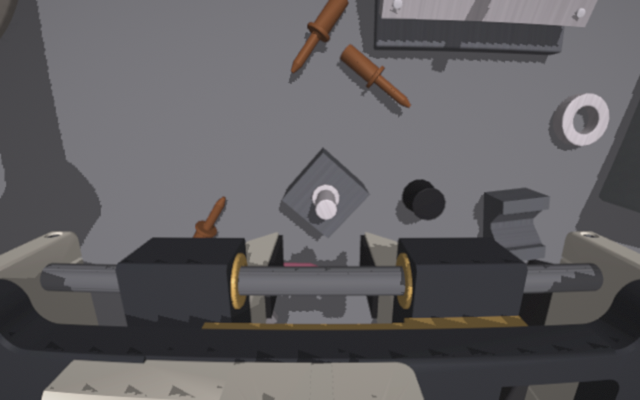

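The wrist view shows the pin's grip top at about (326,209) in its block, lookalikes lying well clear of the fingers, and the loupe at (423,200).

Run:
```python
from h import *
w=Cam("wrist"); P=w.plane((326,209),(0,0,98)); print(P, w.plane((325.5,197),(0,0,60)))
P[2]=82; plan(P,down(1.825))
```

```text
[ 472.97430288 -133.56887982   98.        ] [ 472.92670371 -133.05413572   60.        ]
shift m [-0.0036  0.0014  0.1076] turn [ 0.0005 -0.0014 -0.0007] rows>= 1.7952011889631054 0.008913185156640656
```

```bash
python3 -m crank '[[-0.0018,0.0007,0.04,0,0,0],[-0.0018,0.0007,0.04,0,0,0],[0,0,0.0276,0,0,0],[0,0,0,0,0,0],[0,0,0,0,0,0]]'
python3 -m crank '[[0,0,0,0,0,0],[0,0,0,0,0,0],[0,0,0,0,0,0],[0,0,0,0,0,0]]' 0
python3 -m crank '[[0,0,-0.02,0,0,0],[0,0,-0.02,0,0,0],[0,0,-0.04,0,0,0],[0,0,-0.06,0,0,0],[0,0,-0.04,0,0,0]]'
python3 - <<'E'
from h import *
w=Cam("wrist"); cv2.imwrite('pics/w6.png',w.img); p,r,o=pose(); 
T=A+12*N+78*X+(26+60)*N
print(down(1.825).T@(T-N*19-p)/1000); plan(T,axisdir(0,az))
E
```

```text
time: 9.5
tool_pos: [474.6, -133.9, 64.7]
tcp_rot: [3.139, 0.001, 1.826]
contact_force: [0.1, -0.8, -0.0]
grip_width: 41.5
finger_force: 0.0
time: 10.0
tool_pos: [473.8, -134.6, 64.4]
tcp_rot: [3.139, 0.001, 1.825]
contact_force: [-1.0, 0.3, 4.3]
grip_width: 16.7
finger_force: 30.0
time: 10.62
tool_pos: [473.6, -134.6, 246.3]
tcp_rot: [3.138, 0.002, 1.824]
contact_force: [0.9, 0.4, -1.8]
grip_width: 17.0
finger_force: 30.0
[0.27585857 0.1413582  0.04728743]
shift m [0.2762 0.1408 0.0468] turn [0.0095 0.5302 0.0022] rows>= 5.225902218975785 2.866469145691669
```

```bash
python3 -m crank '[[0.0552,0.0282,0,0,0,0],[0.0552,0.0282,0,0,0,0],[0.0552,0.0282,0,0,0,0],[0.0552,0.0282,0,0,0,0],[0.0552,0.0282,0,0,0,0]]'
python3 -m crank '[[0,0,0,0.003,0.1765,0],[0,0,0,0.003,0.1765,0],[0,0,0,0.003,0.1765,0],[0,0,0,0,0,0]]'
python3 - <<'E'
from h import *
T=A+12*N+78*X+(26+60)*N
plan(T,axisdir(0,az)); w=Cam("wrist"); cv2.imwrite('pics/w7.png',w.img); print(w.proj(A+78*X+12*N)); print(pose()[2]['joint_positions'])
E
```

```text
time: 11.3
tool_pos: [540.5, 170.0, 243.6]
tcp_rot: [3.14, 0.0, 1.824]
contact_force: [1.0, -0.4, -1.5]
grip_width: 16.8
finger_force: 30.0
time: 11.8
tool_pos: [540.7, 165.6, 241.6]
tcp_rot: [-3.128, -0.53, 1.815]
contact_force: [-0.1, -0.9, -1.0]
grip_width: 16.7
finger_force: 30.0
shift m [-0.0183  0.003   0.033 ] turn [-0.0086 -0.0069 -0.0082] rows>= 0.6311701913214022 0.07422308716983282
[326.44444034 216.56345729]
[-0.1281746   0.46143745  1.36194953  0.48346775  1.54412641 -0.4477469 ]
```

View pics/w7.png

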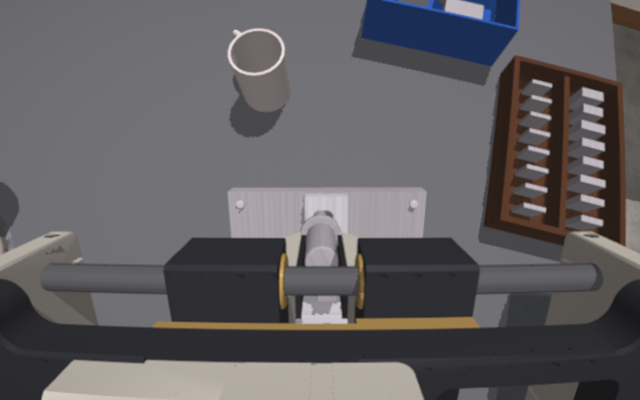

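The view shows the pin held, with its nose at about (322,213) over the lug, which spans (305–347, 194+), and the plate screws at (241,204) and (414,204). I correct the pose and then look close.

```bash
python3 -m crank '[[-0.009,0.0015,0.01,-0.0086,-0.0069,-0.0082],[-0.0093,0.0015,0.01,0,0,0],[0,0,0.013,0,0,0],[0,0,0.008,0,0,0],[0,0,0,0,0,0]]'
python3 - <<'E'
from h import *
plan(A+12*N+78*X+(27.4+44)*N,axisdir(0,az)); w=Cam("wrist"); p,r,o=pose(); z=Rm(r)[:,2]
print(p,'tip',w.proj(p+51*z),'hole',w.proj(A+78*X+12*N),'screws',w.proj(A+85*X+84*Y),w.proj(A+85*X-84*Y))
g=cv2.cvtColor(cv2.imread('pics/w4.png'),cv2.COLOR_BGR2GRAY)[45:72,308:337]; c=cv2.resize(g,None,fx=12,fy=12,interpolation=cv2.INTER_CUBIC)
d=w.img[170:245,280:370]; d=cv2.resize(d,None,fx=5,fy=5,interpolation=cv2.INTER_CUBIC)
o=np.zeros((400,800,3),np.uint8); o[:324,:348]=c[...,None]; o[:375,349:799]=d; cv2.imwrite('pics/c8.png',o)
E
```

```text
time: 12.48
tool_pos: [541.7, 174.1, 198.9]
tcp_rot: [3.137, -0.523, 1.833]
contact_force: [0.2, -1.3, -1.3]
grip_width: 16.8
finger_force: 30.0
shift m [-0.0036 -0.0006  0.0068] turn [0.0003 0.0008 0.0068] rows>= 0.1281599186421626 0.037157774264735884
[542.07320698 173.8096268  199.38706634] tip [323.38074258 213.57583585] hole [322.07892833 214.42280416] screws [220.26653844 201.31426453] [423.6628482  202.33490478]
```

View pics/c8.png

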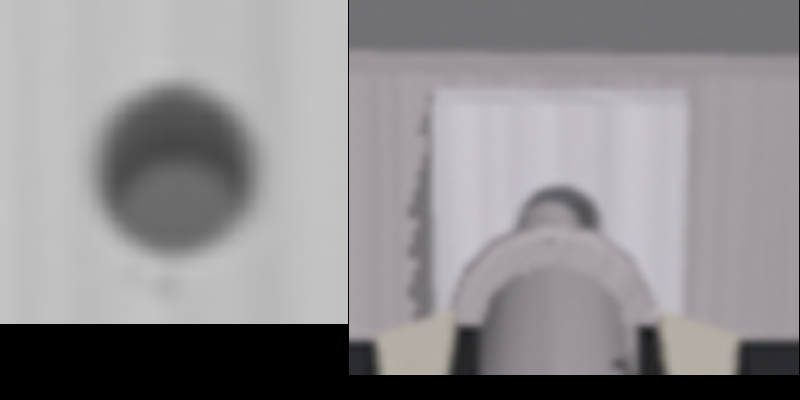

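Run:
```python
from h import *
w=Cam("wrist"); p,r,o=pose(); Q=Rm(r)
for off in (0,1.3):
  for h in (4.4,8.4):
    u=w.proj(p+Q@[13+off,0,h]); print(off,h,'crop',(u-[280,170])*5+[349,0], 'sides',((w.proj(p+Q@[off,13,h])-[280,170])*5+[349,0]).round(0),((w.proj(p+Q@[off,-13,h])-[280,170])*5+[349,0]).round(0))
plan(A+12*N+78*X+(27.4+44)*N,axisdir(0,az))
```

```text
0 4.4 crop [567.39597927 230.85352507] sides [672. 330.] [462. 331.]
0 8.4 crop [567.13424278 220.87667352] sides [670. 319.] [464. 319.]
1.3 4.4 crop [567.40576893 220.6706032 ] sides [672. 321.] [462. 321.]
1.3 8.4 crop [567.14331258 210.87538142] sides [670. 309.] [464. 309.]
shift m [-0.0034 -0.0011  0.0077] turn [0.0019 0.0014 0.007 ] rows>= 0.1422236665539364 0.039860540881863596
```

The collar and hole are nearly concentric sideways: collar centre at about 556 and hole at 559 in the crop. Only about −3.5 mm along tool x is needed, and then I insert slowly while watching force.

```bash
python3 -m crank '[[-0.0035,0.0002,0.003,0,0,0.006],[0,0,0.004,0,0,0],[0,0,0.004,0,0,0],[0,0,0.003,0,0,0],[0,0,0,0,0,0]]'
python3 - <<'E'
from h import *
plan(A+12*N+78*X+(27.4+44)*N,axisdir(0,az)); w=Cam("wrist"); print(pose()[2]['contact_force'],w.proj(A+78*X+12*N))
d=w.img[170:245,280:370]; cv2.imwrite('pics/c9.png',cv2.resize(d,None,fx=6,fy=6,interpolation=cv2.INTER_CUBIC))
E
```

```text
time: 13.2
tool_pos: [541.3, 177.5, 185.3]
tcp_rot: [3.14, -0.523, 1.826]
contact_force: [-0.2, -0.6, -2.2]
grip_width: 16.8
finger_force: 30.0
shift m [ 0.0002 -0.001  -0.0067] turn [0.0012 0.001  0.0005] rows>= 0.11263497174514919 0.008772574457785025
[ 0.59091257  0.23679045 -0.96923219] [321.55805617 214.94695578]
```

View pics/c9.png

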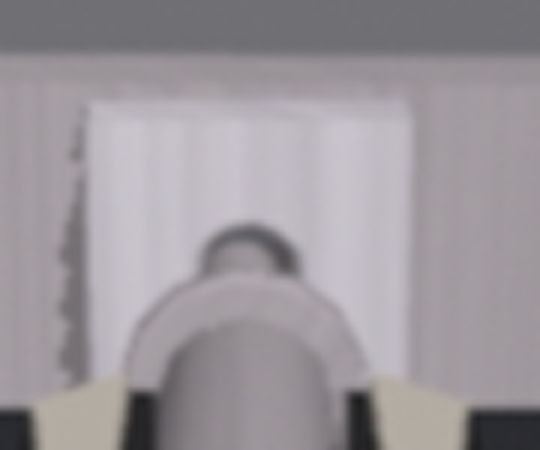

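The crop shows the nose inside the lug hole, with the hole rim at about x=250 and the shank at about 246, and no contact force. I continue.

```bash
python3 -m crank '[[0,0.0003,0.003,0,0,0],[0,0,0.003,0,0,0],[0,0,0.003,0,0,0],[0,0,0.003,0,0,0],[0,0,0,0,0,0]]' | egrep 'pos|force'
python3 -m crank '[[0,0,0.003,0,0,0],[0,0,0.003,0,0,0],[0,0,0.003,0,0,0],[0,0,0,0,0,0]]' | egrep 'pos|force'
python3 - <<'E'
from h import *
plan(A+12*N+78*X+(27.4+44)*N,axisdir(0,az))
E
```

```text
tool_pos: [540.1, 183.3, 174.9]
contact_force: [-0.7, 0.8, -1.1]
finger_force: 30.0
tool_pos: [539.0, 187.6, 167.1]
contact_force: [0.9, 0.5, -1.7]
finger_force: 30.0
shift m [ 0.0003 -0.0014 -0.0277] turn [0.0014 0.0011 0.0004] rows>= 0.4616604629660649 0.009789428301307404
```

No force at 28 mm deep, so the pin is through both holes. Down to the collar.

```bash
python3 -m crank '[[0,0,0.003,0,0,0],[0,0,0.003,0,0,0],[0,0,0.003,0,0,0],[0,0,0.003,0,0,0],[0,0,0,0,0,0]]' | egrep 'pos|force'
python3 -m crank '[[0,0,0.0015,0,0,0],[0,0,0.001,0,0,0],[0,0,0,0,0,0]]' | egrep 'pos|force'
python3 - <<'E'
from h import *
plan(A+12*N+78*X+(27.4+44)*N,axisdir(0,az)); print(N@pose()[2]['contact_force'])
E
```

```text
tool_pos: [537.6, 193.5, 156.7]
contact_force: [-0.3, -0.4, -0.6]
finger_force: 30.0
tool_pos: [537.3, 194.5, 154.7]
contact_force: [0.1, -0.5, -0.1]
finger_force: 30.0
shift m [ 0.0003 -0.0014 -0.042 ] turn [0.0016 0.0012 0.0004] rows>= 0.6997412066950457 0.010763445263741716
0.18680917920065065
```

```bash
python3 -m crank '[[0,0,0.001,0,0,0],[0,0,0.001,0,0,0],[0,0,0,0,0,0]]' | egrep 'pos|force'
python3 -m crank '[[0,0,0.001,0,0,0],[0,0,0,0,0,0]]' | egrep 'pos|force'
python3 - <<'E'
from h import *
plan(A+12*N+78*X+(27.4+44)*N,axisdir(0,az)); print(N@pose()[2]['contact_force'])
E
```

```text
tool_pos: [537.1, 195.5, 152.9]
contact_force: [0.0, -0.4, -0.4]
finger_force: 30.0
tool_pos: [537.2, 195.7, 152.5]
contact_force: [-0.6, -3.4, 2.4]
finger_force: 30.0
shift m [ 0.0004 -0.0016 -0.0444] turn [0.0024 0.0016 0.0007] rows>= 0.7405411995128734 0.015854347485087582
3.5846518191272465
```

```bash
python3 -m crank '[[0,0,0.0008,0,0,0],[0,0,0,0,0,0]]' | egrep 'pos|force'
python3 -m crank '[[0,0,0.0005,0,0,0],[0,0,0,0,0,0]]' | egrep 'pos|force'
python3 - <<'E'
from h import *
plan(A+12*N+78*X+(27.4+44)*N,axisdir(0,az)); print(N@pose()[2]['contact_force'])
E
```

```text
tool_pos: [537.7, 195.8, 152.4]
contact_force: [-0.8, -4.8, 7.0]
finger_force: 30.0
tool_pos: [537.9, 195.9, 152.4]
contact_force: [-0.1, -6.5, 7.4]
finger_force: 30.0
shift m [ 0.0004 -0.0022 -0.0446] turn [0.0046 0.0024 0.0012] rows>= 0.7438288666708582 0.028729344819018426
9.583001255217422
```

Firm contact at full depth (about 10 N, no further travel), so the collar is seated. Release, retreat and check.

```bash
python3 -m crank '[[0,0,-0.0005,0,0,0],[0,0,0,0,0,0],[0,0,0,0,0,0],[0,0,0,0,0,0]]' 40
python3 -m crank '[[0,0,-0.02,0,0,0],[0,0,-0.03,0,0,0],[0,0,-0.04,0,0,0],[-0.04,0,-0.04,0,0,0],[-0.04,0,0,0,0,0]]'
python3 -m crank '[[0,0,0,0,0,0],[0,0,0,0,0,0]]' | grep time
python3 - <<'E'
from h import *
w=Cam("wrist"); s=Cam("side")
a=cv2.resize(w.img[60:210,230:420],(400,316),interpolation=cv2.INTER_CUBIC); b=cv2.resize(s.img[200:300,225:345],(400,333),interpolation=cv2.INTER_CUBIC)
a=cv2.copyMakeBorder(a,0,17,0,0,cv2.BORDER_CONSTANT); cv2.imwrite('pics/c10.png',np.hstack([a,b]))
E
```

```text
time: 17.0
tool_pos: [536.7, 196.6, 151.2]
tcp_rot: [3.14, -0.523, 1.825]
contact_force: [0.1, -0.3, -0.5]
grip_width: 36.7
finger_force: 0.0
time: 17.62
tool_pos: [572.2, 64.5, 226.5]
tcp_rot: [3.133, -0.519, 1.828]
contact_force: [-0.4, 1.0, -0.8]
grip_width: 36.3
finger_force: 0.0
time: 17.88
```

View pics/c10.png

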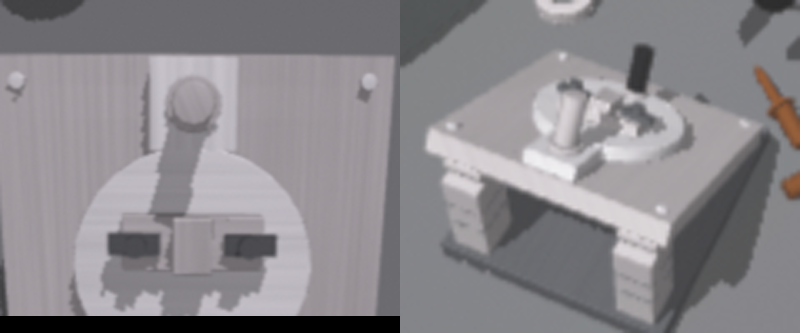

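The wrist view (left) shows the pin at (193,103) standing in the centred lug. The side view (right) shows its collar flush on the lug at (570,148), with the gripper clear.

```bash
python3 -c "
from plant import bot; print(bot.close_job())"
```

```text
the job is handed in; nothing more can be done
None
```

The table was turned until the holes lined up, the index pin was pushed through both and released with its collar flush on the lug, and the job was handed in at about 18 s.

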